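Move a snowshoe's heel plate up two sizes past its spring latch

TASK

Set the snowshoe's black heel plate two sizes forward: press the orange latch bar down behind the plate with your fingertips and, keeping it held down, push the plate towards the toe in one go, past the middle slot, until it stops. Then let the latch spring up into the last slot and move clear. Only press and push, never force the plate against the raised tooth, and leave the clip, bushing, rod and awl where they lie.

Things in the scene. Friction and masses are not known exactly. Their poses are not given: they have to be found in the camera images.
- snowshoe: Blue snowshoe, 575 x 225 mm, fixed in a cradle. Origin on the work surface under the latch tooth; x to the toe (the way the plate slides), y to the shoe's left, z up. Deck top z = 36 mm. Two aluminium runners along x (10 mm wide, at y = +-43 mm, top z = 56 mm, x = -150 to 100 mm) carry the heel plate; between them is a 76 mm wide channel, open above behind the plate.
- heel_plate (a joint): Slide of the black heel plate towards the toe (m): about 0 at start (tooth in the front slot), 0.022 tooth in middle slot, 0.042 to 0.0455 in the last slot; hard stop at 0.0455. About 3 N friction, stays where left; with the tooth up it has 2 mm play. Plate 131 x 96 x 6 mm, underside at snowshoe z = 56 mm, with three slots through it, 13 mm long, 22 mm apart.
- heel_back (a point): Centre of the flat back face of the upright heel stop at the plate's rear end; moves with the plate. The face looks to snowshoe -x, is 76 mm wide and 24 mm high (snowshoe z = 62 to 86 mm); this point is at z = 74 mm, x = -78 mm + joint heel_plate. The plate's edge below is flush with it.
- latch (a joint): How far the spring latch is pressed down (m): 0 up, 0.014 hard stop. It moves straight down wherever pressed, spring 4 N at the top to 9.6 N at the bottom, and springs up when let go. The tooth clears the plate's underside from 0.008 on: keep it at 0.010 or more while the plate slides. Let up midway, the tooth rises into the middle slot.
- latch_pad (a point): Point on top of the orange latch bar, on its centre line, at snowshoe x = -108 mm, 30 mm behind the heel stop's back face at start; sinks with the latch. The flat bar (60 mm wide, 4 mm thick, top at z = 54 mm when up) lies in the channel from x = -140 to 6 mm, running on under the plate: a fingertip can press it and slide along it behind the plate.
- latch_tooth (a point): Top of the latch's steel tooth, 8 mm long (x) and 24 mm wide, at x = 0 in the snowshoe's frame and at z = 64 mm when up: it then stands 2 mm above the plate's top in one of the slots.
- clip: Bystander: black polymer decking clip, a U of 34 x 22 x 18 mm, lying on the deck near the tail. Origin at the centre of its underside.
- bushing: Bystander: bronze bushing, 24 mm diameter, 18 mm high, standing on the deck beside one of the runners. Origin at the centre of its underside.
- pivot_rod: Bystander: blue aluminium pivot rod, 12 mm diameter, 124 mm long along its x, lying on the shelf to the shoe's right. Origin at the middle of its underside.
- awl: Bystander: stubby steel awl with ash handle, 108 mm long along its x, handle 28 mm thick, lying on the shelf to the shoe's left. Origin under the joint of handle and blade, at shelf height.

How it is judged:
By the outcome, as a careful person would: the job done as asked, in the order asked, and still so for the second after the job is handed in, with the robot touching nothing.
It also fails if it takes over 40 s, if anything falls off the work surface, if the arm or the gripper's body presses on something with over 40 N, if the wrist force passes 120 N, or if a joint passes its speed limit or range.

ROBOT

A 6-joint arm with a two-finger parallel gripper is mounted at the origin on the work surface. World frame = base frame: x ahead of the robot, y to its left, z up, the work surface at z = 0. Lengths are in mm, angles in rad, forces in N, time in s.
With the tool pointing down it reaches from about 350 to 875 mm from the base axis. Payload 15.5 kg.
Tool frame: the origin (TCP) lies at the very end of the fingers, on their centre line; the grasp point (between the pads) lies 19 mm behind it; z points along the fingers, y is the direction in which the jaws open and shut (so a half turn about z gives the same grasp; the last joint's range is limited). The gripper opens to 85 mm and grips with 20 to 120 N. Pads are 22 mm wide; open, the fingers measure 114 mm over their backs; the gripper's body (76 mm by 85 mm) begins 54 mm behind the grasp point. The pads swing forward as they close: fully open they stand 13 mm farther back than shut.
Start: joints at [1.22, 0.494, 1.345, -0, 1.302, -0.096], TCP at [158.132, 604.666, 231.277] pointing down, gripper open.
Joint ranges: [-2.91, 2.91], [-0.82, 2.16], [0.22, 2.67], [-1.22, 4.37], [0.12, 2.79], [-3.08, 3.08]. Speed limits (rad/s): [1.89, 1.89, 2.57, 3.01, 3.01, 3.01].

INTERFACE

Orientations are given as a unit quaternion [w, x, y, z].
In Python, from bench import ctrl gives the robot as it stands. The module is installed in compiled form; this text tells all that it offers.
- The arm moves only by the tool servo_tool, never from a script. Its argument "series" is a list of rows, each an object with "linear": the shift along the world's x, y, z in cm, a list of three; "delta_rot": the turn, a rotation vector about the world's x, y, z in degrees, a list of three; "gripper": the finger opening in cm, from 0 to 8.54. A call has 1 to 5 rows; each row is the pose to reach, as a shift and turn from the pose commanded when the call began; what a row does not reach only later rows make up. A row lasts 1/12 s, in which the tool goes at most 41.7 mm and 7.16 degrees, less where a joint would pass 70% of its speed; a pose out of reach is approached as far as the arm can. A call with a gripper value outside its range is refused whole. The fingers move at their own pace and stop on an object; "newtons" is the grip in N (left out, the last holds). Time passes only in rows, so rows that repeat a pose let the fingers close. It gives the time, the measured TCP pose, the force and the opening at its end, in the units of the state.
- ctrl.observe(): the state, without advancing time (a new reading comes with each control period).
- ctrl.snapshot(name): name is "scene" or "top"; returns the picture (420x560x3 uint8, blue, green, red); there is no depth.
- ctrl.get_calibration(name): a dict with "fx", "fy", "cx", "cy" (pixels), "extrinsics" (4x4, takes a point from camera to world coordinates). Camera axes: x right, y down, z forward; pixel columns grow to the right and rows downward; lengths in mm; the calibration is good to about 2 mm. A picture is of the moment at which its call begins. get_calibration takes no time and is no camera call.
- ctrl.hand_in(): hands the job in, once; it reports no verdict.
The state is a dict: "time": time; "joint_pos": joint angles; "dq": joint speeds; "effort": joint torques, N m; "ee_pos": TCP position; "orientation": TCP orientation; "force": force on the tool from outside, world axes, zero at the start; "ft_torque": the same for the moment, N m; "width": opening from 0.0 (shut) to 1.0 (fully open).
Only numpy, scipy, OpenCV 4.12 (cv2) and the standard library are available. Lean on these libraries where they do the work, as an engineer would, in place of code of your own. Each camera call takes 0.05 s, during which the arm holds its last target.

## Working session

There is one attempt and no reset: what is moved stays moved. The work goes in short steps, Python scripts to look and compute and a tool call to move; the robot and the scene stay as the last step left them, time stands still between calls to the robot, and variables do not carry over. Pictures are saved under pics/ and viewed, and the job is handed in when it is done.

Besides the shell and the picture viewer there is one more tool, called as name([rows], argument=value, ...), one row to a line, values as JSON. servo_tool: Moves the arm, as the interface text tells. Its arguments: {"type":"object","properties":{"series":{"type":"array"},"newtons":{"type":"number"}},"required":["series"]}

```bash
mkdir -p pics; python3 - <<'E'
from bench import ctrl
import cv2,numpy as np
print(ctrl.observe())
for n in("scene","top"):
    cv2.imwrite(f"pics/{n}0.png",ctrl.snapshot(n)); c=ctrl.get_calibration(n); print(n,c["fx"],c["fy"],c["cx"],c["cy"],np.round(np.array(c["extrinsics"]),4).tolist())
E
```

```text
{'time': 0.0, 'joint_pos': array([ 1.21951329e+00,  4.94202162e-01,  1.34614868e+00,  1.07966660e-05,
        1.30249337e+00, -9.54927320e-02]), 'dq': array([ 4.67694880e-04,  1.99030621e-04,  2.45791633e-04, -6.46237120e-05,
        2.98136798e-05,  8.17457075e-04]), 'effort': array([ 7.17552466e-04, -8.82186770e+01, -3.83867383e+01, -3.09807297e-05,
        1.02316862e-02,  2.03230098e-05]), 'ee_pos': array([157.99339685, 604.32102753, 230.68250546]), 'orientation': array([-1.43707389e-04,  1.27548170e-01,  9.91832180e-01, -6.09080159e-04]), 'force': array([ 0.59090938, -0.24887261,  0.66637941]), 'ft_torque': array([-0.02380022,  0.0281355 , -0.00971662]), 'width': 0.9966770689396012}
scene 469.5031510944504 469.5031510944504 289.50738720631364 197.87698953688923 [[0.8451, 0.4273, -0.3212, 807.4219], [0.5345, -0.6665, 0.5197, -400.1238], [0.0079, -0.6109, -0.7917, 688.8999], [0.0, 0.0, 0.0, 1.0]]
top 433.82739170599734 433.82739170599734 284.5092231256499 216.90621738238414 [[-0.0093, -0.9993, 0.0367, 537.3347], [-0.9999, 0.0098, 0.0141, -13.0609], [-0.0145, -0.0365, -0.9992, 761.6925], [0.0, 0.0, 0.0, 1.0]]
```

View pics/scene0.png

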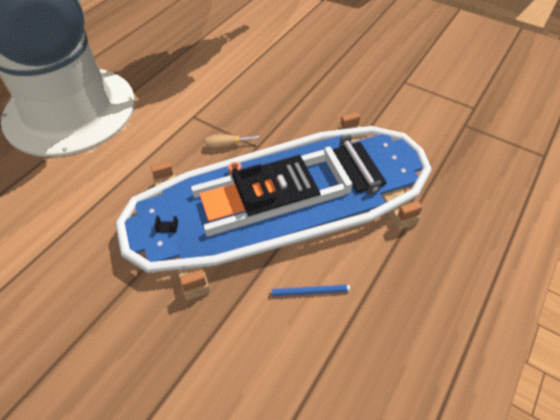

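View pics/top0.png

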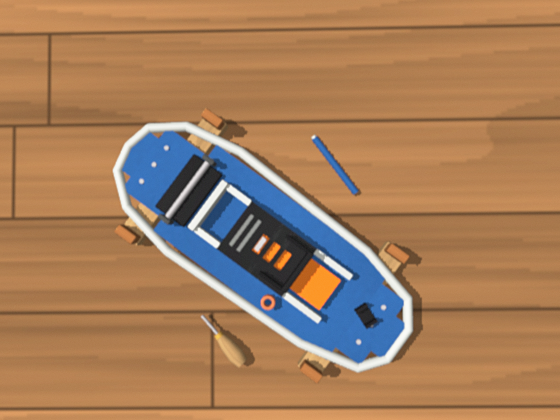

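The top view shows the toe at upper left and the tail at lower right. The orange bar is near (317,287), the bushing at (268,302) and the clip at (366,315). I'll enlarge it.

```bash
python3 - <<'E'
import cv2
a=cv2.imread("pics/top0.png")[170:340,190:370]
cv2.imwrite("pics/topc.png",cv2.resize(a,(720,680)[:2] if 0 else (635,600),interpolation=cv2.INTER_CUBIC))
a=cv2.imread("pics/scene0.png")[110:250,180:400]
cv2.imwrite("pics/scenec.png",cv2.resize(a,(792,504),interpolation=cv2.INTER_CUBIC))
E
```

```text
(no output)
```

View pics/topc.png

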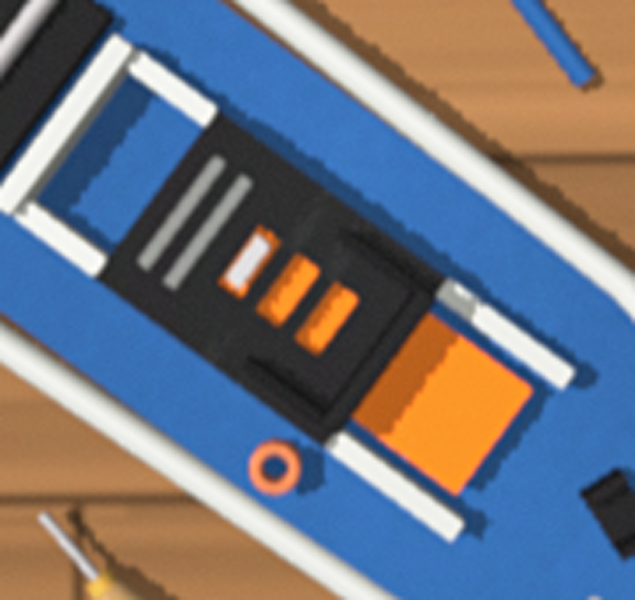

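View pics/scenec.png

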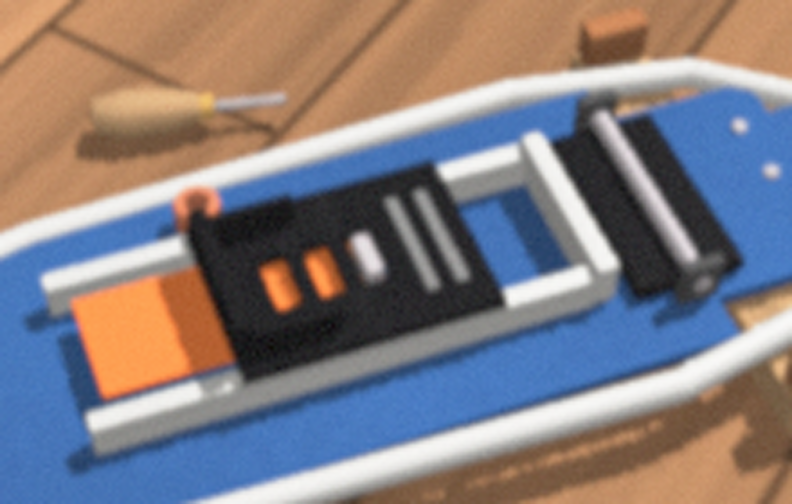

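Features read off the crops: in the top crop, the bar's rear corners are at (532,388) and (457,493), the tooth at (250,262), and the plate's front corners at (213,115) and (103,275). In the scene crop, the bar's rear corners are at (72,300) and (105,397), and the tooth at (367,255).

```bash
cat >h.py <<'E'
from bench import ctrl
import numpy as np,cv2
def proj(n,P):
    c=ctrl.get_calibration(n);E=np.linalg.inv(np.array(c["extrinsics"]));p=np.asarray(P)@E[:3,:3].T+E[:3,3]
    return np.c_[c["fx"]*p[:,0]/p[:,2]+c["cx"],c["fy"]*p[:,1]/p[:,2]+c["cy"]]
def w(s,P):
    P=np.atleast_2d(P);c,q=np.cos(s[2]),np.sin(s[2])
    return np.c_[s[0]+c*P[:,0]-q*P[:,1],s[1]+q*P[:,0]+c*P[:,1],P[:,2]]
E
python3 - <<'E'
from h import *
from scipy.optimize import least_squares
L=np.array([[-140,-30,54],[-140,30,54],[0,0,64],[-150,-48,56],[-150,38,56],[-150,48,56],[53,-48,62],[53,48,62]],float)
T=np.array([[532,388],[457,493],[250,262],[576,371],[467,523],[455,541],[213,115],[103,275]])/3.528+[190,170]
S=np.array([[105,397],[72,300],[367,255],[96,432],[50,290],[42,278],[503,300],[433,165]])/3.6+[180,110]
def f(s,use=(1,1)):
    W=w(s,L); return np.r_[(proj("top",W)-T).ravel()*use[0],(proj("scene",W)-S).ravel()*use[1]]
for u in((1,1),(1,0),(0,1)):
    b=min((least_squares(f,[500,-50,y],args=(u,),loss='soft_l1') for y in(0,1,2,-1,-2,3)),key=lambda r:r.cost)
    print(b.x,b.cost,np.round(b.fun.reshape(-1,2),1).tolist())
    if u==(1,1):
        s=b.x;np.save("s.npy",s)
        for p in([-108,0,54],[-78,0,74],[0,0,64]): print(w(s,p))
E
```

```text
[520.99819869  35.54659284  -5.35401682] 14.38174966585936 [[0.8, -0.7], [0.2, -0.4], [-0.2, -1.0], [-0.0, -1.1], [-0.5, -1.0], [-0.7, -1.1], [1.6, -2.8], [-2.5, -0.2], [-1.3, -0.4], [-1.1, -0.2], [-0.6, -0.9], [-2.1, -0.5], [-2.0, 0.0], [-1.2, -0.9], [0.6, -0.7], [-0.8, -2.0]]
[[456.36016302 -50.97464354  54.        ]]
[[474.31517293 -26.94096677  74.        ]]
[[520.99819869  35.54659284  64.        ]]
[519.12943693  35.71321839   0.93358848] 4.522462194095486 [[0.8, 0.1], [0.4, 0.5], [-0.3, 0.1], [0.0, -0.3], [-0.2, -0.1], [-0.4, -0.2], [1.3, -1.6], [-2.6, 1.2], [-0.0, -0.0], [-0.0, -0.0], [-0.0, -0.0], [-0.0, -0.0], [-0.0, -0.0], [-0.0, -0.0], [-0.0, -0.0], [-0.0, -0.0]]Traceback (most recent call last):
  File "<stdin>", line 9, in <module>
  File "<stdin>", line 9, in <genexpr>
    return func(*args, **kwargs)
    vector_fun = VectorFunction(
        fun_wrapped,
    ...<6 lines>...
        workers=workers
    )
    self._update_fun()
    ~~~~~~~~~~~~~~~~^^
    self.f = self.fun_wrapped(xp_copy(self.x))
             ~~~~~~~~~~~~~~~~^^^^^^^^^^^^^^^^^
    return np.atleast_1d(self.fun(x))
                         ~~~~~~~~^^^
    return self.f(x, *self.args, **self.kwargs)
           ~~~~~~^^^^^^^^^^^^^^^^^^^^^^^^^^^^^^
  File "<stdin>", line 7, in f
  File "h.py", line 4, in proj
    c=ctrl.get_calibration(n);E=np.linalg.inv(np.array(c["extrinsics"]));p=np.asarray(P)@E[:3,:3].T+E[:3,3]
ValueError: time passes only in moves, steps and waits
```

```bash
sed -i 's/^def proj/_C={n:ctrl.get_calibration(n) for n in("scene","top")}\ndef proj/; s/c=ctrl.get_calibration(n);E/c=_C[n];E/' h.py
python3 - <<'E'
from h import *
from scipy.optimize import least_squares
from scipy.spatial.transform import Rotation as R
L=np.array([[-140,-30,54],[-140,30,54],[0,0,64],[-150,-48,56],[-150,38,56],[-150,48,56]],float)
T=np.array([[532,388],[457,493],[250,262],[576,371],[467,523],[455,541]])/3.528+[190,170]
S=np.array([[105,397],[72,300],[367,255],[96,432],[50,290],[42,278]])/3.6+[180,110]
def f(s,use=(1,1)):
    W=w(s,L); return np.r_[(proj("top",W)-T).ravel()*use[0],(proj("scene",W)-S).ravel()*use[1]]
for u in((1,0),(0,1),(1,1)):
    b=least_squares(f,[520,35,.93],args=(u,))
    print(b.x,b.cost,np.round(b.fun.reshape(-1,2),1).tolist())
s=b.x;np.save("s.npy",s)
for p in([-108,0,54],[-78,0,74],[0,0,64]): print(w(s,p))
o=ctrl.observe();q=o["orientation"];M=R.from_quat(q,scalar_first=True).as_matrix();print(M.round(3))
ang=np.degrees(np.arctan2(M[1,1],M[0,1]));print("turn",np.degrees(s[2])+90-ang, "delta",(w(s,[-108,0,54])[0]-o["ee_pos"])/10)
E
```

```text
[519.23172636  35.73137779   0.93277438] 0.7716244979434983 [[0.8, 0.1], [0.3, 0.4], [-0.3, 0.1], [0.0, -0.3], [-0.3, -0.1], [-0.5, -0.2], [-0.0, -0.0], [-0.0, -0.0], [-0.0, -0.0], [-0.0, -0.0], [-0.0, -0.0], [-0.0, -0.0]]
[523.43932758  36.13337984   0.93032594] 1.104313239591654 [[0.0, -0.0], [-0.0, -0.0], [-0.0, -0.0], [-0.0, -0.0], [-0.0, -0.0], [-0.0, -0.0], [0.2, 0.1], [0.2, 0.2], [0.8, -0.5], [-0.6, 0.0], [-0.7, 0.5], [0.1, -0.4]]
[521.00631488  36.15270974   0.93187852] 10.07125962835681 [[0.5, -0.9], [0.0, -0.6], [-0.6, -1.0], [-0.3, -1.3], [-0.6, -1.2], [-0.9, -1.2], [-0.9, -0.5], [-0.9, -0.3], [-0.4, -1.1], [-1.7, -0.5], [-1.8, -0.0], [-1.0, -0.9]]
[[456.60299132 -50.54337965  54.        ]]
[[474.49280342 -26.4611326   74.        ]]
[[521.00631488  36.15270974  64.        ]]
[[-0.967  0.253 -0.   ]
 [ 0.253  0.967 -0.001]
 [ 0.    -0.001 -1.   ]]
turn 68.04661261014282 delta [ 29.85946369 -65.49083647 -17.67795208]
```

servo_tool([
  {"linear":[2.4,-2.4,0],"delta_rot":[0,0,2.8],"gripper":0},
  {"linear":[4.8,-4.8,0],"delta_rot":[0,0,5.6],"gripper":0},
  {"linear":[7.2,-7.2,0],"delta_rot":[0,0,8.4],"gripper":0},
  {"linear":[9.6,-9.6,0],"delta_rot":[0,0,11.2],"gripper":0},
  {"linear":[12,-12,0],"delta_rot":[0,0,14],"gripper":0},
], newtons=40)

```text
time: 0.52
ee_pos: [278.8, 483.3, 231.0]
orientation: [-0.0, 0.004, 1.0, -0.0]
force: [-0.4, 1.0, -0.2]
width: 0.302
```

servo_tool([
  {"linear":[2,-2.8,0],"delta_rot":[0,0,2.8],"gripper":0},
  {"linear":[4,-5.6,0],"delta_rot":[0,0,5.6],"gripper":0},
  {"linear":[6,-8.4,0],"delta_rot":[0,0,8.4],"gripper":0},
  {"linear":[8,-11.2,0],"delta_rot":[0,0,11.2],"gripper":0},
  {"linear":[10,-14,0],"delta_rot":[0,0,14],"gripper":0},
])

```text
time: 0.93
ee_pos: [378.7, 343.1, 231.1]
orientation: [-0.0, -0.117, 0.993, -0.0]
force: [0.6, 0.6, -0.1]
width: -0.0
```

servo_tool([
  {"linear":[1.2,-2.8,0],"delta_rot":[0,0,2.8],"gripper":0},
  {"linear":[2.4,-5.6,0],"delta_rot":[0,0,5.6],"gripper":0},
  {"linear":[3.6,-8.4,0],"delta_rot":[0,0,8.4],"gripper":0},
  {"linear":[4.8,-11.2,0],"delta_rot":[0,0,11.2],"gripper":0},
  {"linear":[6,-14,0],"delta_rot":[0,0,14],"gripper":0},
])

```text
time: 1.35
ee_pos: [438.3, 203.2, 231.1]
orientation: [-0.0, -0.238, 0.971, -0.0]
force: [1.0, -0.3, -0.6]
width: 0.001
```

servo_tool([
  {"linear":[0.4,-2.8,0],"delta_rot":[0,0,2.8],"gripper":0},
  {"linear":[0.8,-5.6,0],"delta_rot":[0,0,5.6],"gripper":0},
  {"linear":[1.2,-8.4,0],"delta_rot":[0,0,8.4],"gripper":0},
  {"linear":[1.6,-11.2,0],"delta_rot":[0,0,11.2],"gripper":0},
  {"linear":[2,-14,0],"delta_rot":[0,0,14],"gripper":0},
])

```text
time: 1.77
ee_pos: [457.9, 63.3, 231.1]
orientation: [-0.0, -0.354, 0.935, 0.0]
force: [0.3, 0.6, -0.2]
width: -0.002
```

servo_tool([
  {"linear":[0,-2.8,0],"delta_rot":[0,0,3],"gripper":0},
  {"linear":[0,-5.6,0],"delta_rot":[0,0,6],"gripper":0},
  {"linear":[-0.1,-8.4,0],"delta_rot":[0,0,9],"gripper":0},
  {"linear":[-0.1,-11.4,0],"delta_rot":[0,0,12],"gripper":0},
  {"linear":[-0.1,-11.4,-2],"delta_rot":[0,0,12],"gripper":0},
])

```text
time: 2.18
ee_pos: [459.0, -53.7, 213.5]
orientation: [0.002, -0.45, 0.893, -0.002]
force: [0.5, 0.9, -0.3]
width: -0.004
```

servo_tool([
  {"linear":[0,0,-3],"delta_rot":[0,0,0],"gripper":0},
  {"linear":[0,0,-6],"delta_rot":[0,0,0],"gripper":0},
  {"linear":[0,0,-9],"delta_rot":[0,0,0],"gripper":0},
  {"linear":[0,0,-12],"delta_rot":[0,0,0],"gripper":0},
  {"linear":[0,0,-13],"delta_rot":[0,0,0],"gripper":0},
])

```text
time: 2.6
ee_pos: [455.4, -49.0, 78.0]
orientation: [-0.002, -0.449, 0.894, 0.001]
force: [-0.3, 0.7, 0.1]
width: -0.003
```

```bash
python3 - <<'E'
from h import *
s=np.load("s.npy");o=ctrl.observe();print(o["ee_pos"],o["orientation"],o["force"])
for n in("scene","top"):
    a=ctrl.snapshot(n);uv=proj(n,np.r_[w(s,[-108,0,54]),[o["ee_pos"]]]);print(n,uv)
    c=uv[1].astype(int);cv2.imwrite(f"pics/{n}1.png",cv2.resize(a[c[1]-60:c[1]+60,c[0]-80:c[0]+80],(800,600),interpolation=cv2.INTER_CUBIC))
E
```

```text
[455.36913901 -48.99990351  78.01958095] [-0.00162352 -0.44880189  0.89362875  0.00137108] [-0.26379258  0.65030849  0.1450474 ]
scene [[221.95406622 200.78145861]
 [220.39315791 191.06903988]]
top [[314.40224954 282.36224986]
 [314.25891408 284.91248732]]
```

View pics/scene1.png

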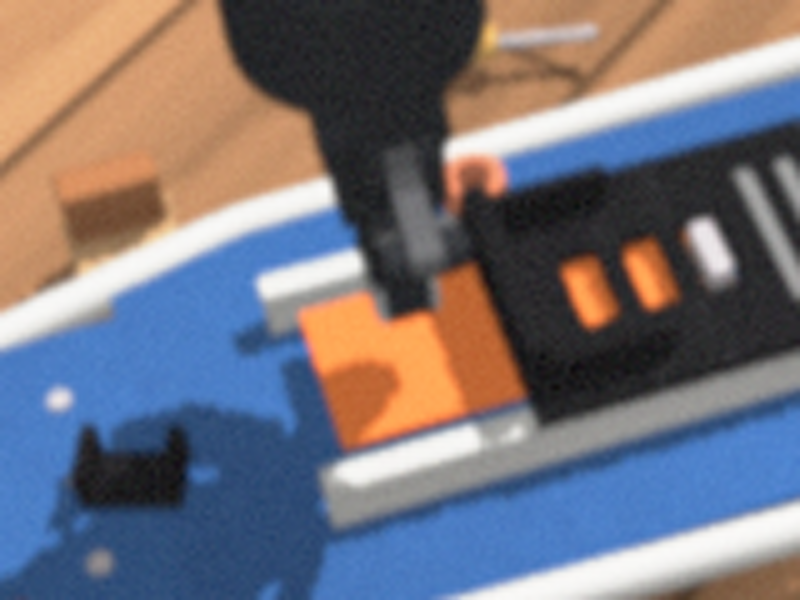

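View pics/top1.png

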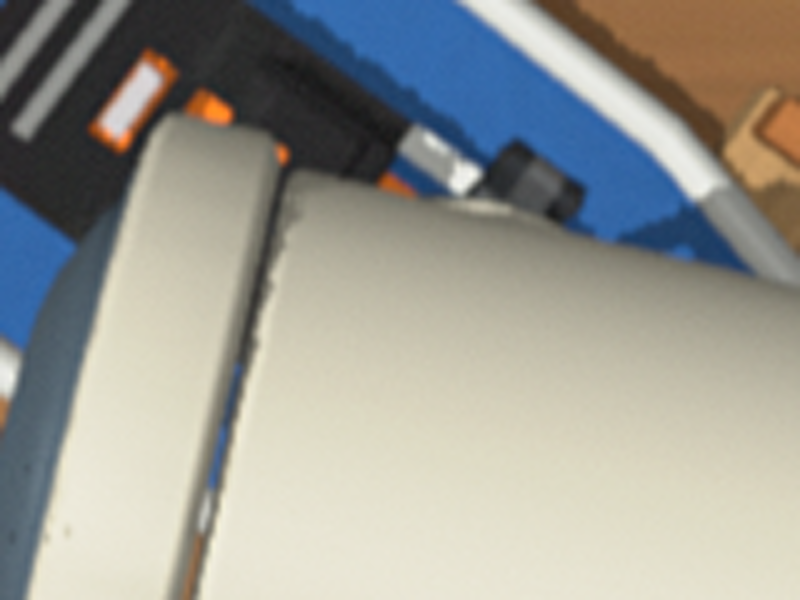

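```bash
python3 - <<'E'
from h import *
s=np.load("s.npy");o=ctrl.observe();print(o["ee_pos"],o["orientation"])
d=o["ee_pos"][:2]-s[:2];c,q=np.cos(s[2]),np.sin(s[2]);print("shoe xy",c*d[0]+q*d[1],-q*d[0]+c*d[1],c,q)
E
```

```text
[455.81135207 -49.03632905  79.48980218] [-0.00159411 -0.44886388  0.89359771  0.00134406]
shoe xy -107.26230375115213 1.5341768022790134 0.5963270699759842 0.8027415683854037
```

The scene picture shows the closed fingertips above the middle of the orange bar (crop about (408,315)), with a clear gap to the heel stop. Next I go down slowly and watch the force.

servo_tool([
  {"linear":[0,0,-0.7],"delta_rot":[0,0,0],"gripper":0},
  {"linear":[0,0,-1.4],"delta_rot":[0,0,0],"gripper":0},
  {"linear":[0,0,-2],"delta_rot":[0,0,0],"gripper":0},
  {"linear":[0,0,-2],"delta_rot":[0,0,0],"gripper":0},
  {"linear":[0,0,-2],"delta_rot":[0,0,0],"gripper":0},
])

```text
time: 3.12
ee_pos: [457.1, -49.3, 61.3]
orientation: [-0.0, -0.449, 0.894, 0.0]
force: [0.3, 0.0, -0.3]
width: -0.002
```

servo_tool([
  {"linear":[0,0,-0.2],"delta_rot":[0,0,0],"gripper":0},
  {"linear":[0,0,-0.4],"delta_rot":[0,0,0],"gripper":0},
  {"linear":[0,0,-0.4],"delta_rot":[0,0,0],"gripper":0},
])

```text
time: 3.37
ee_pos: [457.2, -49.3, 57.2]
orientation: [0.0, -0.449, 0.894, -0.0]
force: [-0.3, -0.6, -1.1]
width: 0.002
```

servo_tool([
  {"linear":[0,0,-0.2],"delta_rot":[0,0,0],"gripper":0},
  {"linear":[0,0,-0.3],"delta_rot":[0,0,0],"gripper":0},
  {"linear":[0,0,-0.3],"delta_rot":[0,0,0],"gripper":0},
])

```text
time: 3.62
ee_pos: [457.1, -49.3, 54.1]
orientation: [-0.0, -0.449, 0.894, 0.0]
force: [-0.4, 0.7, 0.4]
width: 0.0
```

servo_tool([
  {"linear":[0,0,-0.2],"delta_rot":[0,0,0],"gripper":0},
  {"linear":[0,0,-0.2],"delta_rot":[0,0,0],"gripper":0},
])

```text
time: 3.78
ee_pos: [457.1, -49.4, 52.1]
orientation: [0.0, -0.449, 0.894, -0.0]
force: [-0.7, 0.1, 4.4]
width: 0.002
```

servo_tool([
  {"linear":[0,0,-0.2],"delta_rot":[0,0,0],"gripper":0},
  {"linear":[0,0,-0.4],"delta_rot":[0,0,0],"gripper":0},
  {"linear":[0,0,-0.4],"delta_rot":[0,0,0],"gripper":0},
])

```text
time: 4.03
ee_pos: [457.2, -49.4, 48.1]
orientation: [0.0, -0.449, 0.894, -0.0]
force: [-0.7, -0.9, 7.0]
width: -0.001
```

servo_tool([
  {"linear":[0,0,-0.2],"delta_rot":[0,0,0],"gripper":0},
  {"linear":[0,0,-0.4],"delta_rot":[0,0,0],"gripper":0},
  {"linear":[0,0,-0.4],"delta_rot":[0,0,0],"gripper":0},
])

```text
time: 4.28
ee_pos: [457.2, -49.4, 44.1]
orientation: [0.0, -0.449, 0.894, -0.0]
force: [-0.9, -0.1, 8.0]
width: 0.006
```

servo_tool([
  {"linear":[0,0,-0.1],"delta_rot":[0,0,0],"gripper":0},
  {"linear":[0,0,-0.23],"delta_rot":[0,0,0],"gripper":0},
  {"linear":[0,0,-0.23],"delta_rot":[0,0,0],"gripper":0},
])

```text
time: 4.53
ee_pos: [457.2, -49.4, 42.0]
orientation: [0.0, -0.449, 0.894, -0.0]
force: [-1.9, 0.0, 8.1]
width: 0.002
```

servo_tool([
  {"linear":[0.18,0.24,0],"delta_rot":[0,0,0],"gripper":0},
  {"linear":[0.36,0.48,0],"delta_rot":[0,0,0],"gripper":0},
  {"linear":[0.54,0.72,0],"delta_rot":[0,0,0],"gripper":0},
  {"linear":[0.72,0.96,0],"delta_rot":[0,0,0],"gripper":0},
])

```text
time: 4.87
ee_pos: [464.1, -39.9, 42.0]
orientation: [-0.0, -0.449, 0.894, -0.0]
force: [-3.9, -4.2, 8.1]
width: -0.001
```

servo_tool([
  {"linear":[0.12,0.16,0],"delta_rot":[0,0,0],"gripper":0},
  {"linear":[0.24,0.32,0],"delta_rot":[0,0,0],"gripper":0},
  {"linear":[0.36,0.48,0],"delta_rot":[0,0,0],"gripper":0},
])

```text
time: 5.12
ee_pos: [467.6, -35.2, 42.0]
orientation: [-0.0, -0.449, 0.894, -0.0]
force: [-5.0, -8.0, 9.5]
width: -0.002
```

servo_tool([
  {"linear":[0.12,0.16,0],"delta_rot":[0,0,0],"gripper":0},
  {"linear":[0.24,0.32,0],"delta_rot":[0,0,0],"gripper":0},
  {"linear":[0.36,0.48,0],"delta_rot":[0,0,0],"gripper":0},
])

```text
time: 5.37
ee_pos: [471.1, -30.4, 42.0]
orientation: [-0.0, -0.449, 0.894, -0.0]
force: [-4.8, -6.9, 9.5]
width: 0.001
```

servo_tool([
  {"linear":[0.12,0.16,0],"delta_rot":[0,0,0],"gripper":0},
  {"linear":[0.24,0.32,0],"delta_rot":[0,0,0],"gripper":0},
  {"linear":[0.36,0.48,0],"delta_rot":[0,0,0],"gripper":0},
  {"linear":[0.48,0.64,0],"delta_rot":[0,0,0],"gripper":0},
])

```text
time: 5.7
ee_pos: [475.9, -24.1, 42.0]
orientation: [-0.0, -0.449, 0.894, -0.0]
force: [-3.9, -7.8, 8.6]
width: -0.004
```

servo_tool([
  {"linear":[0.12,0.16,0],"delta_rot":[0,0,0],"gripper":0},
  {"linear":[0.24,0.32,0],"delta_rot":[0,0,0],"gripper":0},
  {"linear":[0.36,0.48,0],"delta_rot":[0,0,0],"gripper":0},
  {"linear":[0.48,0.64,0],"delta_rot":[0,0,0],"gripper":0},
])

```text
time: 6.03
ee_pos: [480.7, -17.7, 42.0]
orientation: [-0.0, -0.449, 0.894, -0.0]
force: [-4.6, -7.7, 8.5]
width: -0.001
```

servo_tool([
  {"linear":[0.12,0.16,0],"delta_rot":[0,0,0],"gripper":0},
  {"linear":[0.24,0.32,0],"delta_rot":[0,0,0],"gripper":0},
  {"linear":[0.36,0.48,0],"delta_rot":[0,0,0],"gripper":0},
  {"linear":[0.48,0.64,0],"delta_rot":[0,0,0],"gripper":0},
])

```text
time: 6.37
ee_pos: [485.5, -11.3, 42.1]
orientation: [-0.0, -0.449, 0.894, -0.0]
force: [-5.0, -7.2, 9.4]
width: -0.0
```

servo_tool([
  {"linear":[0.12,0.16,0],"delta_rot":[0,0,0],"gripper":0},
  {"linear":[0.24,0.32,0],"delta_rot":[0,0,0],"gripper":0},
  {"linear":[0.36,0.48,0],"delta_rot":[0,0,0],"gripper":0},
  {"linear":[0.48,0.64,0],"delta_rot":[0,0,0],"gripper":0},
])

```text
time: 6.7
ee_pos: [490.3, -4.9, 42.0]
orientation: [-0.0, -0.449, 0.894, -0.0]
force: [-5.3, -7.0, 9.6]
width: -0.002
```

servo_tool([
  {"linear":[0.06,0.08,0],"delta_rot":[0,0,0],"gripper":0},
  {"linear":[0.12,0.16,0],"delta_rot":[0,0,0],"gripper":0},
])

```text
time: 6.87
ee_pos: [491.5, -3.3, 42.0]
orientation: [-0.0, -0.449, 0.894, -0.0]
force: [-3.9, -7.8, 8.6]
width: 0.002
```

servo_tool([
  {"linear":[0.06,0.08,0],"delta_rot":[0,0,0],"gripper":0},
  {"linear":[0.12,0.16,0],"delta_rot":[0,0,0],"gripper":0},
])

```text
time: 7.03
ee_pos: [492.7, -1.7, 42.0]
orientation: [-0.0, -0.449, 0.894, -0.0]
force: [-4.7, -7.7, 9.0]
width: 0.001
```

servo_tool([
  {"linear":[0.06,0.08,0],"delta_rot":[0,0,0],"gripper":0},
])

```text
time: 7.12
ee_pos: [493.3, -1.0, 42.0]
orientation: [-0.0, -0.449, 0.894, -0.0]
force: [-3.7, -7.5, 9.4]
width: 0.003
```

servo_tool([
  {"linear":[0.06,0.08,0],"delta_rot":[0,0,0],"gripper":0},
])

```text
time: 7.2
ee_pos: [493.6, -0.3, 42.0]
orientation: [-0.001, -0.449, 0.893, -0.0]
force: [-9.5, -20.9, 13.1]
width: -0.001
```

servo_tool([
  {"linear":[0.06,0.08,0],"delta_rot":[0,0,0],"gripper":0},
])

```text
time: 7.28
ee_pos: [493.7, -0.1, 42.0]
orientation: [-0.001, -0.449, 0.893, -0.0]
force: [-13.5, -30.6, 16.1]
width: 0.003
```

The force jumped to about 33 N after about 61 mm of travel, so the plate is at its hard stop. I'll back off 3 mm with the latch still held down and take a look.

servo_tool([
  {"linear":[-0.09,-0.12,0],"delta_rot":[0,0,0],"gripper":0},
  {"linear":[-0.18,-0.24,0],"delta_rot":[0,0,0],"gripper":0},
  {"linear":[-0.18,-0.24,0],"delta_rot":[0,0,0],"gripper":0},
])

```text
time: 7.53
ee_pos: [493.4, -1.3, 42.2]
orientation: [0.0, -0.449, 0.894, -0.0]
force: [-0.3, 0.7, 8.3]
width: 0.001
```

```bash
python3 - <<'E'
from h import *
a=ctrl.snapshot("scene");print(ctrl.observe()["force"])
cv2.imwrite("pics/scene2.png",cv2.resize(a[110:250,180:400],(792,504),interpolation=cv2.INTER_CUBIC))
E
```

```text
[-0.36516707  0.93414387  8.26850114]
```

View pics/scene2.png

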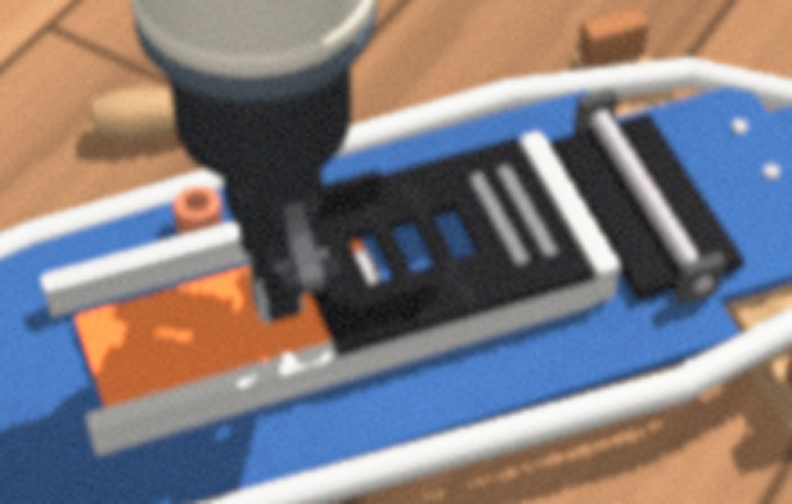

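The plate's front is against the cross bar and the tooth shows in the rearmost slot, at crop (365,262). Now I lift straight up and move clear.

servo_tool([
  {"linear":[0,0,0.4],"delta_rot":[0,0,0],"gripper":0},
  {"linear":[0,0,0.8],"delta_rot":[0,0,0],"gripper":0},
  {"linear":[0,0,1.2],"delta_rot":[0,0,0],"gripper":0},
  {"linear":[0,0,1.8],"delta_rot":[0,0,0],"gripper":0},
  {"linear":[0,0,3.0],"delta_rot":[0,0,0],"gripper":0},
])

```text
time: 8.0
ee_pos: [492.5, -1.2, 71.6]
orientation: [-0.001, -0.449, 0.894, 0.001]
force: [-0.5, 0.2, 0.4]
width: -0.002
```

servo_tool([
  {"linear":[0,0,3],"delta_rot":[0,0,0],"gripper":0},
  {"linear":[0,0,6],"delta_rot":[0,0,0],"gripper":0},
  {"linear":[0,0,9],"delta_rot":[0,0,0],"gripper":0},
  {"linear":[0,0,12],"delta_rot":[0,0,0],"gripper":0},
  {"linear":[0,0,15],"delta_rot":[0,0,0],"gripper":0},
])

```text
time: 8.42
ee_pos: [492.6, -1.3, 223.6]
orientation: [-0.0, -0.449, 0.894, 0.0]
force: [0.9, 0.4, -0.2]
width: 0.002
```

servo_tool([
  {"linear":[-0.5,3,0],"delta_rot":[0,0,0],"gripper":0},
  {"linear":[-1,6,0],"delta_rot":[0,0,0],"gripper":0},
  {"linear":[-1.5,9,0],"delta_rot":[0,0,0],"gripper":0},
  {"linear":[-2,12,0],"delta_rot":[0,0,0],"gripper":0},
  {"linear":[-2.5,15,0],"delta_rot":[0,0,0],"gripper":0},
])

```text
time: 8.83
ee_pos: [467.5, 149.9, 222.2]
orientation: [-0.0, -0.449, 0.894, 0.0]
force: [0.9, 0.1, -0.2]
width: -0.007
```

servo_tool([
  {"linear":[-0.5,3,0],"delta_rot":[0,0,0],"gripper":0},
  {"linear":[-1,6,0],"delta_rot":[0,0,0],"gripper":0},
  {"linear":[-1.5,9,0],"delta_rot":[0,0,0],"gripper":0},
  {"linear":[-2,10,0],"delta_rot":[0,0,0],"gripper":0},
  {"linear":[-2,10,0],"delta_rot":[0,0,0],"gripper":0},
])

```text
time: 9.25
ee_pos: [447.0, 250.6, 221.9]
orientation: [-0.0, -0.45, 0.893, 0.0]
force: [-0.1, -0.4, 0.5]
width: -0.002
```

```bash
python3 - <<'E'
from h import *
a=ctrl.snapshot("scene");b=ctrl.snapshot("top");o=ctrl.observe();print(o["force"],o["time"],o["ee_pos"])
cv2.imwrite("pics/scene3.png",cv2.resize(a[110:250,180:400],(792,504),interpolation=cv2.INTER_CUBIC))
cv2.imwrite("pics/top3.png",b)
s=np.load("s.npy")
for n,z in(("up",64),("down",52)):print(n,(proj("scene",w(s,[0,0,z]))-[180,110])*3.6)
E
```

```text
[ 0.18568809 -0.86729237 -0.31883814] 9.35 [447.84293194 248.39712805 221.91811459]
up [[365.49972533 251.02303191]]
down [[365.63543495 266.8329041 ]]
```

View pics/scene3.png

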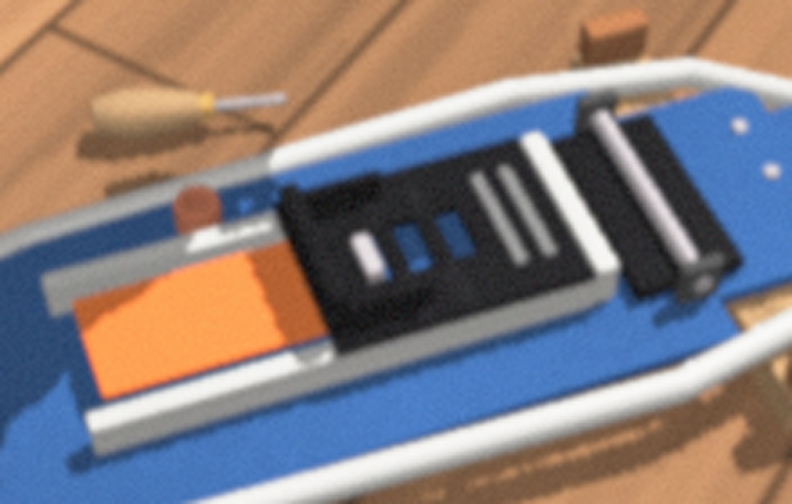

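View pics/top3.png

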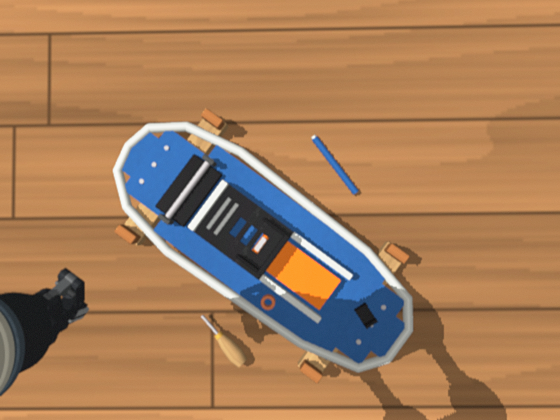

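The tooth now sits at crop (367,255), the same as at the start when it was up, and it is in the rearmost slot. The plate is at its stop, the bystanders haven't moved and the arm is clear.

```bash
python3 -c "
from bench import ctrl
print(ctrl.hand_in())"
```

```text
the job is handed in; nothing more can be done
None
```

The heel plate is two sizes forward, with the latch up in the last slot, and the job is handed in.

- **What I did:** I pressed the latch bar about 12 mm down with the closed fingertips. Keeping it held there, I pushed the plate forward past the middle slot until it stopped. Then I backed off slightly, lifted straight up so the latch sprang into the last slot, and moved away.
- **Force:** The push force stayed at about 9 N and rose to about 33 N only at the end stop. I saw no jump on the way that would suggest the tooth catching.
- **Last checks:** The final pictures show the plate against its front stop and the raised tooth in the last slot, at the same picture position as when it was up at the start. The clip, bushing, rod and awl look unmoved. The arm was clear, with no contact force, at about 9.4 s.
- **Disagreements:** The two cameras placed the shoe about 4 mm apart, within their stated accuracy. The plate's front corners fitted the given plate size poorly (up to about 3 px), so I left them out of the position fit. I did not measure the plate's travel separately; that it is fully forward rests on the force rise and the pictures.

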